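Change the stake in the jeweller's bench holder

TASK

Change over the forming stake in the steel stake holder: take out the horned anvil stake that is in it now and put it upright into the empty wooden nest with the long pocket, sitting fully down in the pocket with its tang in the hole. In its stead plug the domed stake, which stands in the other wooden nest, upright into the holder's square socket until its shoulder sits flush on the holder. Leave the jar, the hammer, the steel bench block and the ring clamp where they are.

Things in the scene. Friction and masses are not known exactly. Their poses are not given: they have to be found in the camera images.
- anvil_stake: Horned anvil stake, steel, 0.4 kg, in the holder at the start, head along the holder's x. Square tang 18 mm wide, 34 mm down from the origin, lowest 6 mm tapered to 13. Origin: on the tang axis at the shoulder (underside of head); z up. Head 90 mm along x (45 each way): mid block 36 (x) by 30 (y), 28 high, gripped across the 30; round horn (26 thick) to +x, flat horn (22 wide) to -x.
- domed_stake: Domed stake, bare steel, 0.33 kg, at the start standing in the square nest. Square tang 18 mm wide, 34 mm down from the origin, lowest 6 mm tapered to 13. Origin: on the tang axis at the shoulder (underside of head); z up. Head: square block 32 x 32 mm, 24 high, sides along x and y, low dome on it to 34 high. Grip across two parallel flats; fits the socket in any of four turns.
- socket (a point): Centre of the socket's mouth in the flat top of the stake holder, a fixed dark steel block 80 x 80 mm, 50 high, on a bolted flange 124 (x) by 80, 10 thick. Socket 20 mm square (1 mm spare each side of a tang), 38 deep, sides along x and y. A seated stake has its origin here. z up.
- long_nest (a point): Centre of the pocket floor of the long nest, a fixed wooden block 124 (x) by 66 (y) mm, 52 high, empty at the start. Pocket 96 (x) by 36 (y), 6 deep (rim 6 above this point); mid-floor tang hole 26 square, 40 deep. A seated anvil stake has its origin here, head along x, either way round. z up.
- square_nest (a point): Centre of the pocket floor of the square nest, a fixed wooden block 76 (x) by 66 (y) mm, 52 high, holding the domed stake at the start. Pocket 38 x 38 mm, 6 deep (rim 6 above this point); tang hole 26 square, 40 deep. z up.
- jar: Bystander: small glass jar with black lid, 48 mm wide, 55 mm high; origin under its middle.
- hammer: Bystander: hammer lying flat, 220 mm long, along its x.
- bench_block: Bystander: flat square steel block 70 x 70 x 20 mm; origin under its middle.
- ring_clamp: Bystander: wooden ring clamp 110 x 26 x 22 mm with a steel band, lying flat along its x; origin under its middle.

How it is judged (in metres and radians):
At the end, for the whole second after the job is handed in: Domed stake in the holder: within 3 mm of the socket axis, shoulder within 2.5 mm of its face, upright to 0.06 rad, square to 0.17 rad. Anvil stake in the long nest: within 6 mm of its axis, within 2.5 mm of the pocket floor, upright to 0.06 rad, along it to 0.2 rad. Both at rest (horizontal distance between domed_stake and socket below 0.003 m and z of domed_stake in the frame of socket between -0.003 and 0.0025 m and angle between each of domed_stake, anvil_stake's own z axis and vertical below 0.06 rad and (angle between the x axis of domed_stake and the x axis of socket, either way round below 0.17 rad or angle between the x axis of domed_stake and the y axis of socket, either way round below 0.17 rad) and horizontal distance between anvil_stake and long_nest below 0.006 m and z of anvil_stake in the frame of long_nest between -0.003 and 0.0025 m and angle between the x axis of anvil_stake and the x axis of long_nest, either way round below 0.2 rad and linear speed of each of domed_stake, anvil_stake below 0.02 m/s); the robot touches nothing.
It fails at once if a bystander (jar, hammer, bench block or ring clamp) is shifted by more than 20 mm (distance of any of jar, hammer, bench_block, ring_clamp from where it was at the start of the episode above 0.02 m).
It also fails if it takes over 58 s, if anything falls off the work surface, if the arm or the gripper's body presses on something with over 40 N, if the wrist force passes 120 N, or if a joint passes its speed limit or range.

ROBOT

A 6-joint arm with a two-finger parallel gripper is mounted at the origin on the work surface. World frame = base frame: x ahead of the robot, y to its left, z up, the work surface at z = 0. Lengths are in mm, angles in rad, forces in N, time in s.
With the tool pointing down it reaches from about 350 to 725 mm from the base axis. Payload 4.3 kg.
Tool frame: the origin (TCP) lies at the very end of the fingers, on their centre line; the grasp point (between the pads) lies 19 mm behind it (env.grip_point_offset is the distance from the TCP to the grasp point, in mm); z points along the fingers, y is the line along which they close (so a half turn about z gives the same grasp; the last joint's range is limited). The gripper opens to 85 mm and grips with 20 to 120 N. Pads are 22 mm wide; open, the fingers measure 114 mm over their backs; the gripper's body (76 mm by 85 mm) begins 54 mm behind the grasp point. The pads swing forward as they close: fully open they stand 13 mm farther back than shut.
Start: joints at [1.062, 0.377, 0.081, 1.274, 0, 1.46], TCP at [223.29, 529.914, 231.329] pointing down, gripper open.
Joint ranges: [-2.72, 2.72], [-0.84, 1.66], [-1.02, 1.22], [-1.77, 2.12], [-1.37, 1.28], [-3.14, 3.14]. Speed limits (rad/s): [2.57, 2.57, 3.14, 3.14, 3.14, 3.14].

INTERFACE

Orientations are given as a unit quaternion [w, x, y, z].
In Python, from rig import status, cams, env, boxes_of gives the robot as it stands.
- The arm moves only by the shell command python3 -m handwheel 'ROWS'. ROWS is a JSON object of lists of equal length, an entry for each row: "rotation": the turn, a rotation vector about the tool's x, y, z in degrees, a list of three; "dp": the shift along the tool's x, y, z in m, a list of three; "hand": the opening, from -1 (shut) to 1 (fully open). A call has 1 to 12 rows; each row shifts and turns the commanded pose from where the row before left it, along the tool's axes as they then stand; what a row does not reach is not made up. A row lasts 1/12 s, in which the tool goes at most 41.7 mm and 7.16 degrees, less where a joint would pass 70% of its speed; a pose out of reach is approached as far as the arm can. A call with a gripper value outside its range is refused whole. The fingers move at their own pace and stop on an object; the grip force is fixed at half the most. Time passes only in rows, so rows that do not move let the fingers close. It gives the time, the measured TCP pose, the force, the opening and the grip force at its end, in the units of the state.
- status.read_state(): the state, without advancing time (a new reading comes with each control period).
- cams.camera(name): name is "scene" or "top" or "wrist"; returns (picture, depth): 480x640x3 uint8, red, green, blue; 480x640 float32, mm along the optical axis (not along the pixel's ray), 0 where there is no reading.
- cams.calibration(name): a dict with "intrinsics" (3x3 intrinsics, pixels), "R" (3x3) and "t" (3): a world point X has camera coordinates R X + t. Camera axes: x right, y down, z forward; pixel columns grow to the right and rows downward; lengths in mm; the calibration is good to about 2 mm. A picture is of the moment at which its call begins: read the wrist's pose just before it. calibration takes no time and is no camera call; for the wrist camera it gives the pose at the moment of the call.
- env.hand_in(): hands the job in; it is judged then, once.
Trained networks look in the newest picture that a camera, given by its name, has taken for a name from the list of things; names that differ only in an ending like _2 or _b are one class to them, and where a whole thing is asked for, a point or a joint stands for the part that bears it (a point fixed in the world has none). Each returns a list of dicts, best first, with "score" (0 to 1); they miss things now and then, are a little off and sometimes report something else, mostly with a low value. They report only what shows in the picture. A call takes as long as a camera call.
- boxes_of(camera, name): "rect" ([left, top, right, bottom] as shares, 0 to 1, of the picture: columns of its width, rows of its height, round what is visible of it).
The state is a dict: "time": time; "joint_positions": joint angles; "qvel": joint speeds; "joint_torque": joint torques, N m; "tcp_pos": TCP position; "orientation": TCP orientation; "contact_force": force on the tool from outside, world axes, zero at the start; "ft_torque": the same for the moment, N m; "grip_width": finger opening in mm; "grip_force": force on a finger pad.
Only numpy, scipy, OpenCV 4.12 (cv2) and the standard library are available. Lean on these libraries where they do the work, as an engineer would, in place of code of your own. Each camera call takes 0.05 s, during which the arm holds its last target. There are 200 camera calls.

## Working session

There is one attempt and no reset: what is moved stays moved. The work goes in short steps, Python scripts to look and compute and a shell command to move; the robot and the scene stay as the last step left them, time stands still between calls to the robot, and variables do not carry over. Pictures are saved under pics/ and viewed, at most 10 in all, crops included, and the job is handed in when it is done.

```bash
mkdir -p pics; ls; python3 - <<'E'
from rig import status,cams,env,boxes_of
import cv2,numpy as np
print(status.read_state())
ims=[]
for c in("top","scene"):
    p,d=cams.camera(c); np.savez(f"pics/{c}.npz",p=p,d=d); cv2.imwrite(f"pics/{c}1.png",p[...,::-1])
    k=cams.calibration(c); print(c,np.round(k["intrinsics"],1).tolist(),np.round(k["R"],3).tolist(),np.round(k["t"],1).tolist())
    for n in["anvil_stake","domed_stake","socket","long_nest","square_nest"]:
        print(n,[(round(b["score"],2),(np.array(b["rect"])*[640,480,640,480]).round(0).tolist()) for b in boxes_of(c,n)[:2]])
E
```

```text
pics
{'time': 0.0, 'joint_positions': array([1.06167249e+00, 3.78089941e-01, 7.96491731e-02, 1.27443627e+00,
       2.15230752e-05, 1.46052751e+00]), 'qvel': array([-0.00035337,  0.00077625,  0.00166307, -0.00117201, -0.00072754,
       -0.00176326]), 'joint_torque': array([ 5.82269149e-05, -4.63608992e+01,  2.69872266e+01,  2.08730920e-02,
       -1.83411908e-04, -7.99980285e-06]), 'tcp_pos': array([222.9563166 , 529.29691512, 230.35457791]), 'orientation': array([-3.27317562e-04,  1.98108126e-01,  9.80179620e-01, -9.87580299e-04]), 'contact_force': array([-0.94421841, -0.47745902, -0.39257713]), 'ft_torque': array([-0.00273339, -0.02815301, -0.08628134]), 'grip_force': 0.0, 'grip_width': 85.48009566152814}
top [[505.9, 0.0, 323.1], [0.0, 505.9, 237.1], [0.0, 0.0, 1.0]] [[0.021, -1.0, -0.006], [-0.997, -0.02, -0.069], [0.069, 0.008, -0.998]] [-75.9, 646.8, 996.4]
anvil_stake [(0.86, [298.0, 270.0, 313.0, 318.0])]
domed_stake [(0.65, [162.0, 261.0, 186.0, 284.0])]
socket [(0.83, [283.0, 261.0, 327.0, 324.0])]
long_nest [(0.58, [367.0, 237.0, 406.0, 300.0])]
square_nest [(0.59, [153.0, 250.0, 207.0, 296.0]), (0.52, [499.0, 271.0, 525.0, 331.0])]
scene [[573.9, 0.0, 311.2], [0.0, 573.9, 244.3], [0.0, 0.0, 1.0]] [[-0.849, 0.529, 0.002], [0.324, 0.522, -0.789], [-0.418, -0.669, -0.615]] [569.6, -135.5, 1484.7]
anvil_stake [(0.42, [271.0, 198.0, 330.0, 241.0])]
domed_stake [(0.67, [412.0, 298.0, 434.0, 318.0])]
socket [(0.67, [324.0, 232.0, 390.0, 275.0])]
long_nest [(0.9, [271.0, 199.0, 329.0, 242.0]), (0.52, [393.0, 296.0, 448.0, 350.0])]
square_nest [(0.66, [394.0, 296.0, 445.0, 351.0])]
```

View pics/top1.png

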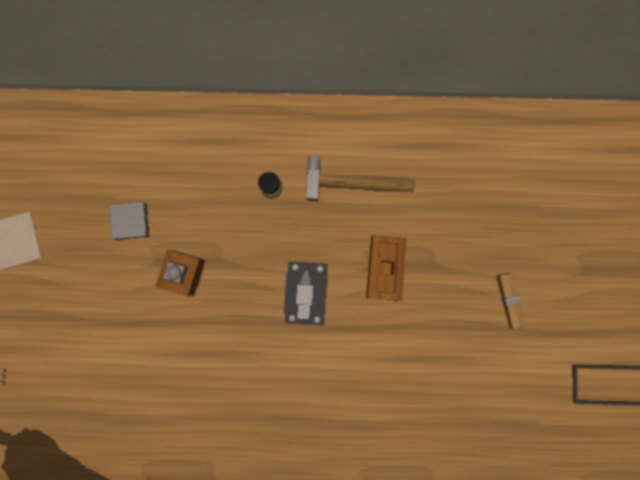

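```bash
cat > h.py <<'E'
import numpy as np,cv2
from rig import status,cams
def cloud(c,d,k):
    K,R,t=[np.array(k[x],float) for x in("intrinsics","R","t")]
    v,u=np.mgrid[0:480,0:640]
    X=np.stack([(u-K[0,2])*d/K[0,0],(v-K[1,2])*d/K[1,1],d],-1)
    W=(X-t.reshape(3))@R
    W[d<=0]=np.nan
    return W
def rect(W,roi,z0,z1):
    l,t,r,b=roi; P=W[t:b,l:r].reshape(-1,3); P=P[(P[:,2]>z0)&(P[:,2]<z1)]
    (c,s,a)=cv2.minAreaRect(P[:,:2].astype(np.float32)); return np.round(c,1),np.round(s,1),round(a,1),len(P),np.round(np.median(P[:,2]),1)
E
python3 - <<'E'
from h import *
z=np.load("pics/top.npz");W=cloud("top",z["d"],cams.calibration("top"))
for n,roi,a,b in[("holder",(270,250,340,335),43,57),("flange",(270,245,340,340),5,57),("anvil",(280,250,335,335),65,90),("long",(355,225,420,310),45,60),("longfloor",(355,225,420,310),40,48.5),
 ("sq",(145,240,215,305),44,58),("dome",(145,240,215,305),64,100),("dometop",(145,240,215,305),75,100)]:
    print(n,*rect(W,roi,a,b))
E
```

```text
holder [534.8 -30.5] [80.  80.1] 87.7 1150 51.0
flange [535.9 -27. ] [140.9 183. ] 89.6 1958 49.2
anvil [535.  -30.8] [30.  89.1] 89.0 610 78.4
long [ 589.2 -189. ] [ 66.7 124. ] 86.0 1914 51.8
longfloor [ 587.3 -188.8] [ 66.7 105. ] 85.9 591 46.5
sq [570.6 220.3] [67.5 76.2] 74.7 1055 52.6
dome [571.4 220.8] [32.6 32.1] 74.9 292 76.2
dometop [572.2 220.7] [26.6 27.1] 1.3 160 78.6
```

The top picture shows the holder with the anvil stake at (305,293) and its horn pointing up (+x). The long nest is at (387,268), the square nest with the domed stake at (178,272), the jar at (270,185), the hammer at (360,182), the bench block at (128,220) and the ring clamp at (511,300). The fitted sizes match the ones given.

```bash
cat >> h.py <<'E'
from scipy.spatial.transform import Rotation as Ro
def go(x,y,z,yaw):
    "tool-frame shift (m) and rotvec (deg) from measured pose to tool-down pose with tool y at world yaw (deg)"
    s=status.read_state();q=s["orientation"];R=Ro.from_quat([q[1],q[2],q[3],q[0]])
    a=np.radians(yaw);yy=np.array([np.cos(a),np.sin(a),0]);zz=np.array([0,0,-1.]);T=Ro.from_matrix(np.stack([np.cross(yy,zz),yy,zz],1))
    D=np.array([x,y,z])-s["tcp_pos"]
    print("tcp",s["tcp_pos"].round(1),"t",round(s["time"],2),"rotvec",np.degrees((R.inv()*T).as_rotvec()).round(2),"dp now",(R.inv().apply(D)/1000).round(4),"dp after turn",(T.inv().apply(D)/1000).round(4),"F",s["contact_force"].round(1),"w",round(s["grip_width"],1))
E
python3 -c "
from h import *
go(535,-30.7,180,88)"
```

```text
tcp [223.3 529.9 231.3] t 0.6 rotvec [ 1.000e-02  0.000e+00 -2.085e+01] dp now [-0.5049 -0.3956  0.0513] dp after turn [-0.3311 -0.5494  0.0513] F [0.7 0.1 0.1] w 85.7
```

```bash
python3 -m handwheel '{"rotation":[[0,0,-7],[0,0,-7],[0,0,-6.85],[0,0,0],[0,0,0],[0,0,0],[0,0,0],[0,0,0],[0,0,0],[0,0,0],[0,0,0],[0,0,0]],"dp":[[0,0,0],[0,0,0],[0,0,0],[-0.0184,-0.0305,0.0028],[-0.0184,-0.0305,0.0028],[-0.0184,-0.0305,0.0028],[-0.0184,-0.0305,0.0028],[-0.0184,-0.0305,0.0028],[-0.0184,-0.0305,0.0028],[-0.0184,-0.0305,0.0028],[-0.0184,-0.0305,0.0028],[-0.0184,-0.0305,0.0028]],"hand":[1,1,1,1,1,1,1,1,1,1,1,1]}'
python3 -m handwheel '{"rotation":[[0,0,0],[0,0,0],[0,0,0],[0,0,0],[0,0,0],[0,0,0],[0,0,0],[0,0,0],[0,0,0],[0,0,0],[0,0,0]],"dp":[[-0.0184,-0.0305,0.0028],[-0.0184,-0.0305,0.0028],[-0.0184,-0.0305,0.0028],[-0.0184,-0.0305,0.0028],[-0.0184,-0.0305,0.0028],[-0.0184,-0.0305,0.0028],[-0.0184,-0.0305,0.0028],[-0.0184,-0.0305,0.0028],[-0.0184,-0.0305,0.0028],[0,0,0],[0,0,0]],"hand":[1,1,1,1,1,1,1,1,1,1,1]}'
python3 - <<'E'
from h import *
go(535,-30.7,57,88)
k=cams.calibration("wrist");p,d=cams.camera("wrist");cv2.imwrite("pics/w1.png",p[...,::-1]);W=cloud("wrist",d,k);np.save("pics/w1.npy",W)
m=(abs(W[...,0]-535)<70)&(abs(W[...,1]+31)<70);W2=W.copy();W2[~m]=np.nan
for a,b in((44,56),(68,90)):print(*rect(W2,(0,0,640,480),a,b))
E
```

```text
time: 1.6
tcp_pos: [379.8, 248.3, 206.3]
orientation: [0.0, 0.017, 1.0, 0.0]
contact_force: [-0.0, -0.2, -0.0]
grip_width: 85.7
grip_force: 0.0
time: 2.52
tcp_pos: [535.7, -31.9, 180.6]
orientation: [-0.0, 0.019, 1.0, 0.0]
contact_force: [-0.3, 0.1, 0.2]
grip_width: 85.2
grip_force: 0.0
tcp [535.7 -31.9 180.6] t 2.52 rotvec [ 0.02 -0.01 -0.18] dp now [0.0007 0.0011 0.1236] dp after turn [0.0008 0.0012 0.1236] F [-0.3  0.1  0.2] w 85.2
[533.3 -29.4] [80.2 80.4] 87.8 9098 50.1
[533.1 -29.4] [30.  90.1] 88.3 5573 77.9
```

View pics/w1.png

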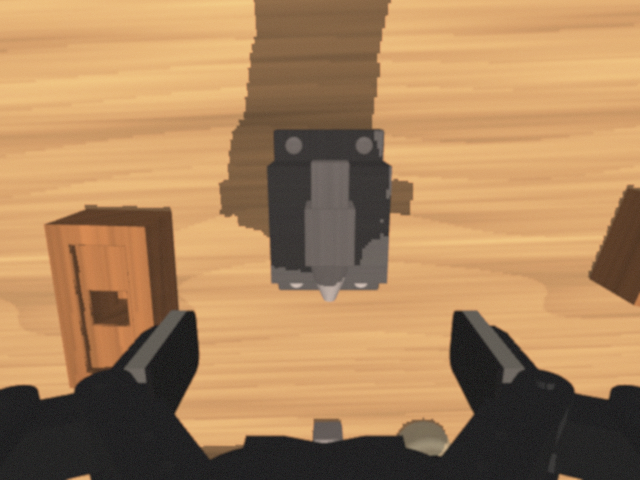

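The wrist picture shows the holder at about (330,220) with the anvil head square between the open fingers, and the long nest at (115,300). It agrees with the top camera to within 2 mm, so I take the mean of the two. Next I go down and grip.

```bash
python3 -m handwheel '{"rotation":[[0,0,0],[0,0,0],[0,0,0],[0,0,0],[0,0,0],[0,0,0]],"dp":[[0.0017,0.0019,0.03],[0,0,0.03],[0,0,0.03],[0,0,0.02],[0,0,0.0135],[0,0,0]],"hand":[1,1,1,1,1,1]}'
python3 -m handwheel '{"rotation":[[0,0,0],[0,0,0],[0,0,0],[0,0,0],[0,0,0],[0,0,0],[0,0,0],[0,0,0],[0,0,0],[0,0,0]],"dp":[[0,0,0],[0,0,0],[0,0,0],[0,0,0],[0,0,0],[0,0,0],[0,0,0],[0,0,0],[0,0,0],[0,0,0]],"hand":[-1,-1,-1,-1,-1,-1,-1,-1,-1,-1]}'; python3 -c "
from h import *
go(534,-30,110,88)"
```

```text
time: 3.07
tcp_pos: [529.9, -26.3, 54.5]
orientation: [-0.003, 0.016, 1.0, 0.001]
contact_force: [-0.7, 0.5, 0.3]
grip_width: 85.3
grip_force: 0.0
time: 3.9
tcp_pos: [534.8, -28.5, 58.9]
orientation: [0.001, 0.017, 1.0, -0.0]
contact_force: [-0.1, 0.4, 6.6]
grip_width: 28.9
grip_force: 60.8
tcp [534.8 -28.5  58.9] t 3.9 rotvec [-0.    0.16 -0.  ] dp now [ 0.0006 -0.0015 -0.0511] dp after turn [ 0.0007 -0.0015 -0.0511] F [-0.1  0.4  6.6] w 28.9
```

```bash
python3 -m handwheel '{"rotation":[[0,0,0],[0,0,0],[0,0,0],[0,0,0],[0,0,0],[0,0,0],[0,0,0],[0,0,0],[0,0,0]],"dp":[[0,0,-0.005],[0,0,-0.01],[0,0,-0.01],[0,0,-0.01],[0,0,-0.01],[0,0,-0.012],[0,0,-0.013],[0,0,0],[0,0,0]],"hand":[-1,-1,-1,-1,-1,-1,-1,-1,-1]}'; python3 - <<'E'
from h import *
go(588,-188,125,86)
k=cams.calibration("top");p,d=cams.camera("top");W=cloud("top",d,k)
k=cams.calibration("wrist");p,d=cams.camera("wrist");cv2.imwrite("pics/w2.png",p[...,::-1]);V=cloud("wrist",d,k)
def box(W,x,y,r,a,b):
    W=W.copy();W[~((abs(W[...,0]-x)<r)&(abs(W[...,1]-y)<r))]=np.nan
    try:print(*rect(W,(0,0,640,480),a,b))
    except Exception as e:print("none")
print("holder");box(V,534,-30,70,44,56)
print("long wrist");box(V,588,-188,85,48,56)
print("head/shoulder wrist");box(V,534,-29,60,100,160)
E
```

```text
time: 4.65
tcp_pos: [533.9, -28.5, 128.3]
orientation: [0.001, 0.017, 1.0, -0.0]
contact_force: [0.8, -0.1, -4.0]
grip_width: 28.6
grip_force: 60.6
tcp [533.9 -28.5 128.3] t 4.65 rotvec [-0.01  0.08  2.  ] dp now [-0.0597 -0.1576  0.0035] dp after turn [-0.0651 -0.1554  0.0033] F [ 0.8 -0.1 -4. ] w 28.6
holder
[528.9 -29.3] [80.3 71.8] 87.9 9714 50.1
long wrist
[ 587.3 -187.7] [ 67.6 124.5] 86.0 9654 51.7
head/shoulder wrist
[529.4 -30.7] [51.3 87.5] 63.7 21049 146.5
```

View pics/w2.png

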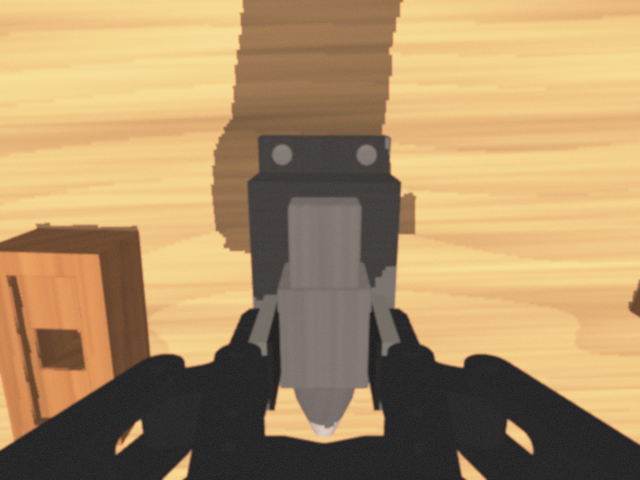

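The stake is gripped upright and clear of the socket, centred between the fingers at about (325,330). The long nest's hole is at (60,348).

```bash
python3 -m handwheel '{"rotation":[[0,0,2],[0,0,0],[0,0,0],[0,0,0],[0,0,0],[0,0,0],[0,0,0],[0,0,0],[0,0,0]],"dp":[[0,0,0],[-0.0108,-0.0259,0],[-0.0108,-0.0259,0],[-0.0108,-0.0259,0],[-0.0108,-0.0259,0],[-0.0108,-0.0259,0],[-0.0108,-0.0259,0],[0,0,0],[0,0,0]],"hand":[-1,-1,-1,-1,-1,-1,-1,-1,-1]}'; python3 -c "
from h import *
go(588,-187.8,55,86)"
```

```text
time: 5.5
tcp_pos: [586.8, -189.1, 125.9]
orientation: [-0.001, 0.036, 0.999, 0.0]
contact_force: [0.5, 1.0, -4.9]
grip_width: 28.7
grip_force: 60.9
tcp [ 586.8 -189.1  125.9] t 5.5 rotvec [ 0.05 -0.11 -0.14] dp now [-0.0012  0.0013  0.0709] dp after turn [-0.0011  0.0014  0.0709] F [ 0.5  1.  -4.9] w 28.7
```

```bash
python3 -m handwheel '{"rotation":[[0,0,0],[0,0,0],[0,0,0],[0,0,0],[0,0,0],[0,0,0],[0,0,0],[0,0,0]],"dp":[[-0.0012,0.0013,0.01],[0,0,0.015],[0,0,0.012],[0,0,0.01],[0,0,0.008],[0,0,0.006],[0,0,0],[0,0,0]],"hand":[-1,-1,-1,-1,-1,-1,-1,-1]}'; python3 -c "
from h import *
go(588,-187.8,55,86)"
```

```text
time: 6.17
tcp_pos: [588.4, -186.3, 66.2]
orientation: [-0.0, 0.035, 0.999, 0.0]
contact_force: [-0.5, -0.5, -3.0]
grip_width: 28.6
grip_force: 60.8
tcp [ 588.4 -186.3   66.2] t 6.17 rotvec [ 0.02 -0.03  0.02] dp now [ 0.0003 -0.0015  0.0112] dp after turn [ 0.0003 -0.0015  0.0112] F [-0.5 -0.5 -3. ] w 28.6
```

```bash
python3 -m handwheel '{"rotation":[[0,0,0],[0,0,0],[0,0,0],[0,0,0],[0,0,0],[0,0,0]],"dp":[[0,-0.001,0.003],[0,0,0.003],[0,0,0.002],[0,0,0.002],[0,0,0],[0,0,0]],"hand":[-1,-1,-1,-1,-1,-1]}'; python3 -c "
from h import *
go(588,-187.8,55,86)"
```

```text
time: 6.67
tcp_pos: [588.4, -187.6, 56.2]
orientation: [-0.0, 0.035, 0.999, 0.0]
contact_force: [0.0, 0.6, -4.4]
grip_width: 28.5
grip_force: 60.9
tcp [ 588.4 -187.6   56.2] t 6.67 rotvec [ 0.01 -0.02 -0.  ] dp now [ 0.0004 -0.0002  0.0012] dp after turn [ 0.0004 -0.0002  0.0012] F [ 0.   0.6 -4.4] w 28.5
```

```bash
python3 -m handwheel '{"rotation":[[0,0,0],[0,0,0],[0,0,0],[0,0,0]],"dp":[[0,0,0.001],[0,0,0.0007],[0,0,0],[0,0,0]],"hand":[-1,-1,-1,-1]}'
```

```text
time: 7.0
tcp_pos: [588.7, -187.8, 55.0]
orientation: [0.0, 0.035, 0.999, -0.0]
contact_force: [-0.3, -0.5, -2.2]
grip_width: 28.6
grip_force: 61.1
```

```bash
python3 -m handwheel '{"rotation":[[0,0,0],[0,0,0],[0,0,0],[0,0,0],[0,0,0],[0,0,0],[0,0,0],[0,0,0],[0,0,0],[0,0,0],[0,0,0],[0,0,0]],"dp":[[0,0,0.0007],[0,0,0],[0,0,0],[0,0,0],[0,0,0],[0,0,-0.02],[0,0,-0.03],[0,0,-0.03],[0,0,-0.03],[0,0,-0.03],[0,0,0],[0,0,0]],"hand":[-1,-1,0.5,0.5,0.8,1,1,1,1,1,1,1]}'; python3 - <<'E'
from h import *
go(571,221,200,75)
def box(n,W,x,y,r,a,b):
    W=W.copy();W[~((abs(W[...,0]-x)<r)&(abs(W[...,1]-y)<r))]=np.nan
    try:print(n,*rect(W,(0,0,640,480),a,b))
    except Exception as e:print("none")
k=cams.calibration("wrist");p,d=cams.camera("wrist");cv2.imwrite("pics/w3.png",p[...,::-1]);V=cloud("wrist",d,k)
box("nest",V,588,-188,85,48,56);box("anvil",V,588,-188,60,63,90);box("holder",V,534,-29,60,46,56)
P=V[(abs(V[...,0]-588)<12)&(abs(V[...,1]+188)<10)];print("mid-block top",np.median(P[:,2]))
E
```

```text
time: 8.0
tcp_pos: [590.4, -188.5, 196.5]
orientation: [0.003, 0.035, 0.999, -0.001]
contact_force: [-0.1, 0.9, -1.2]
grip_width: 84.9
grip_force: 0.0
tcp [ 590.4 -188.5  196.5] t 8.0 rotvec [-0.07  0.33 11.  ] dp now [ 0.0479  0.4071 -0.0045] dp after turn [ 0.1248  0.3905 -0.0035] F [-0.1  0.9 -1.2] w 84.9
nest [ 588.  -187.8] [ 66.3 124.4] 86.3 9814 52.1
anvil [ 587.6 -188.7] [29.9 90.4] 85.7 4847 73.9
holder [533.3 -29.3] [81.7 80.3] 87.9 14976 50.3
mid-block top 275.2105231668861
```

View pics/w3.png

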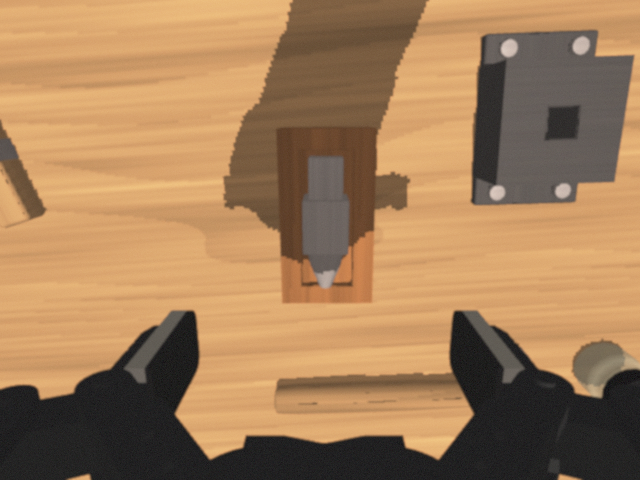

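The wrist picture shows the anvil stake seated in the long nest at (325,215): its head top is at 74 mm, as it should be. The open socket shows at (562,122). Next is the domed stake.

```bash
python3 -m handwheel '{"rotation":[[0,0,5.5],[0,0,5.5],[0,0,0],[0,0,0],[0,0,0],[0,0,0],[0,0,0],[0,0,0],[0,0,0],[0,0,0],[0,0,0],[0,0,0]],"dp":[[0,0,0],[0,0,0],[0.0104,0.0325,0],[0.0104,0.0325,0],[0.0104,0.0325,0],[0.0104,0.0325,0],[0.0104,0.0325,0],[0.0104,0.0325,0],[0.0104,0.0325,0],[0.0104,0.0325,0],[0.0104,0.0325,0],[0.0104,0.0325,0]],"hand":[1,1,1,1,1,1,1,1,1,1,1,1]}'
python3 -m handwheel '{"rotation":[[0,0,0],[0,0,0],[0,0,0],[0,0,0]],"dp":[[0.0104,0.0325,0],[0.0104,0.0325,0],[0,0,0],[0,0,0]],"hand":[1,1,1,1]}'
python3 - <<'E'
from h import *
go(571,221,55,75)
def box(n,W,x,y,r,a,b):
    W=W.copy();W[~((abs(W[...,0]-x)<r)&(abs(W[...,1]-y)<r))]=np.nan
    print(n,*rect(W,(0,0,640,480),a,b))
k=cams.calibration("wrist");p,d=cams.camera("wrist");V=cloud("wrist",d,k)
box("nest",V,571,221,60,48,56);box("dome",V,571,221,40,64,90)
E
```

```text
time: 9.05
tcp_pos: [570.6, 154.6, 191.8]
orientation: [-0.002, 0.131, 0.991, -0.0]
contact_force: [0.7, -0.0, 0.3]
grip_width: 85.4
grip_force: 0.0
time: 9.38
tcp_pos: [567.4, 222.8, 191.8]
orientation: [-0.002, 0.129, 0.992, -0.001]
contact_force: [0.3, 0.2, 0.5]
grip_width: 85.0
grip_force: 0.0
tcp [567.4 222.8 191.8] t 9.38 rotvec [-0.11 -0.17  0.2 ] dp now [-0.0043 -0.0006  0.1368] dp after turn [-0.0039 -0.0008  0.1368] F [0.3 0.2 0.5] w 85.0
nest [568.7 221.6] [66.1 76.5] 74.9 7380 52.0
dome [569.3 222.7] [31.7 32.2] 74.7 2400 75.7
```

```bash
python3 -m handwheel '{"rotation":[[0,0,0],[0,0,0],[0,0,0],[0,0,0],[0,0,0],[0,0,0],[0,0,0]],"dp":[[-0.0031,-0.0002,0.03],[0,0,0.03],[0,0,0.03],[0,0,0.025],[0,0,0.015],[0,0,0.007],[0,0,0]],"hand":[1,1,1,1,1,1,1]}'
python3 -m handwheel '{"rotation":[[0,0,0],[0,0,0],[0,0,0],[0,0,0],[0,0,0],[0,0,0],[0,0,0],[0,0,0],[0,0,0],[0,0,0]],"dp":[[0,0,0],[0,0,0],[0,0,0],[0,0,0],[0,0,0],[0,0,0],[0,0,0],[0,0,0],[0,0,0],[0,0,0]],"hand":[-1,-1,-1,-1,-1,-1,-1,-1,-1,-1]}'; python3 -c "
from h import *
go(570.3,221.8,55,75)"
```

```text
time: 10.02
tcp_pos: [570.0, 218.4, 54.5]
orientation: [-0.002, 0.131, 0.991, -0.001]
contact_force: [0.2, -0.5, -0.5]
grip_width: 85.2
grip_force: 0.0
time: 10.85
tcp_pos: [573.2, 221.1, 58.7]
orientation: [0.002, 0.13, 0.991, 0.001]
contact_force: [-0.5, 0.4, 5.8]
grip_width: 30.1
grip_force: 60.4
tcp [573.2 221.1  58.7] t 10.85 rotvec [0.12 0.16 0.02] dp now [ 0.003  -0.      0.0037] dp after turn [ 0.003  -0.      0.0037] F [-0.5  0.4  5.8] w 30.1
```

```bash
python3 -m handwheel '{"rotation":[[0,0,0],[0,0,0],[0,0,0],[0,0,0],[0,0,0],[0,0,0]],"dp":[[0,0,0],[0,0,0],[0,0,0],[0,0,0],[0,0,0],[0,0,0]],"hand":[0,0,0,0,0,0]}';python3 -c "
from h import *
go(570.3,221.8,55,75)"
```

```text
time: 11.35
tcp_pos: [571.7, 220.3, 56.8]
orientation: [-0.0, 0.131, 0.991, -0.0]
contact_force: [-1.2, 0.3, 0.0]
grip_width: 42.5
grip_force: 0.0
tcp [571.7 220.3  56.8] t 11.35 rotvec [-0.01 -0.02  0.  ] dp now [0.0017 0.0011 0.0018] dp after turn [0.0017 0.0011 0.0018] F [-1.2  0.3  0. ] w 42.5
```

```bash
python3 -m handwheel '{"rotation":[[0,0,0],[0,0,0],[0,0,0],[0,0,0],[0,0,0],[0,0,0],[0,0,0],[0,0,0],[0,0,0]],"dp":[[0.0015,0.0011,0.0028],[0,0,0],[0,0,0],[0,0,0],[0,0,0],[0,0,0],[0,0,0],[0,0,0],[0,0,0]],"hand":[0,0,-1,-1,-1,-1,-1,-1,-1]}';python3 -c "
from h import *
go(570.3,221.8,125,75)"
```

```text
time: 12.1
tcp_pos: [570.5, 221.8, 54.2]
orientation: [-0.0, 0.13, 0.991, 0.0]
contact_force: [-1.0, 0.2, 0.6]
grip_width: 30.8
grip_force: 60.7
tcp [570.5 221.8  54.2] t 12.1 rotvec [ 0.   -0.01  0.  ] dp now [ 0.0002 -0.0001 -0.0708] dp after turn [ 0.0002 -0.0001 -0.0708] F [-1.   0.2  0.6] w 30.8
```

```bash
python3 -m handwheel '{"rotation":[[0,0,0],[0,0,0],[0,0,0],[0,0,0],[0,0,0],[0,0,0],[0,0,0],[0,0,0],[0,0,0]],"dp":[[0,0,-0.005],[0,0,-0.01],[0,0,-0.01],[0,0,-0.01],[0,0,-0.012],[0,0,-0.015],[0,0,-0.015],[0,0,0],[0,0,0]],"hand":[-1,-1,-1,-1,-1,-1,-1,-1,-1]}';python3 -c "
from h import *
go(534.5,-29,130,88)"
```

```text
time: 12.85
tcp_pos: [572.1, 222.2, 132.9]
orientation: [0.002, 0.131, 0.991, 0.001]
contact_force: [-0.2, 0.2, -3.1]
grip_width: 30.7
grip_force: 60.2
tcp [572.1 222.2 132.9] t 12.85 rotvec [  0.09   0.2  -13.  ] dp now [-0.0287 -0.2523  0.0025] dp after turn [ 0.0288 -0.2523  0.0029] F [-0.2  0.2 -3.1] w 30.7
```

```bash
python3 -m handwheel '{"rotation":[[0,0,-6.5],[0,0,-6.5],[0,0,0],[0,0,0],[0,0,0],[0,0,0],[0,0,0],[0,0,0],[0,0,0],[0,0,0],[0,0,0],[0,0,0]],"dp":[[0,0,0],[0,0,0],[0.0036,-0.0316,0],[0.0036,-0.0316,0],[0.0036,-0.0316,0],[0.0036,-0.0316,0],[0.0036,-0.0316,0],[0.0036,-0.0316,0],[0.0036,-0.0316,0],[0.0036,-0.0316,0],[0,0,0],[0,0,0]],"hand":[-1,-1,-1,-1,-1,-1,-1,-1,-1,-1,-1,-1]}';python3 -m handwheel '{"rotation":[[0,0,0],[0,0,0],[0,0,0]],"dp":[[0,0,0],[0,0,0],[0,0,0]],"hand":[-1,-1,-1]}';python3 - <<'E'
from h import *
go(534.2,-29.5,95,88)
k=cams.calibration("wrist");p,d=cams.camera("wrist");cv2.imwrite("pics/w4.png",p[...,::-1]);V=cloud("wrist",d,k)
W=V.copy();W[~((abs(W[...,0]-534)<60)&(abs(W[...,1]+29)<60))]=np.nan
print(*rect(W,(0,0,640,480),44,56))
E
```

```text
time: 13.85
tcp_pos: [532.2, -31.2, 130.4]
orientation: [-0.001, 0.019, 1.0, 0.0]
contact_force: [1.0, -0.2, -3.6]
grip_width: 30.6
grip_force: 60.8
time: 14.1
tcp_pos: [533.0, -28.7, 130.9]
orientation: [-0.0, 0.017, 1.0, 0.0]
contact_force: [-0.4, 0.3, -3.5]
grip_width: 30.4
grip_force: 60.8
tcp [533.  -28.7 130.9] t 14.1 rotvec [ 0.02 -0.02  0.1 ] dp now [-0.0012 -0.0008  0.0359] dp after turn [-0.0012 -0.0008  0.0359] F [-0.4  0.3 -3.5] w 30.4
[529.6 -29.3] [80.3 73.2] 87.8 13347 50.1
```

View pics/w4.png

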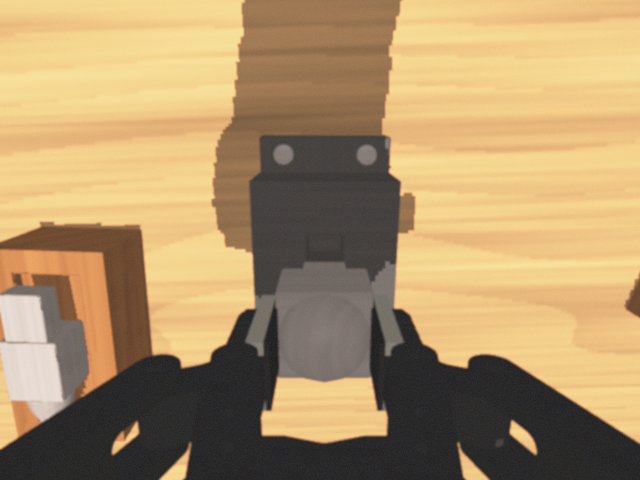

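The domed stake is held upright at (323,335), just above the socket, whose edge shows at (325,243).

```bash
python3 -m handwheel '{"rotation":[[0,0,0],[0,0,0],[0,0,0],[0,0,0],[0,0,0],[0,0,0],[0,0,0],[0,0,0]],"dp":[[-0.0012,-0.0008,0.01],[0,0,0.012],[0,0,0.01],[0,0,0.004],[0,0,0],[0,0,0],[0,0,0],[0,0,0]],"hand":[-1,-1,-1,-1,-1,-1,-1,-1]}';python3 -c "
from h import *
go(534.2,-29.5,90,88)"
```

```text
time: 14.82
tcp_pos: [534.9, -30.8, 95.8]
orientation: [0.001, 0.017, 1.0, -0.0]
contact_force: [0.0, 0.1, -2.5]
grip_width: 30.3
grip_force: 60.7
tcp [534.9 -30.8  95.8] t 14.82 rotvec [-0.01  0.08  0.  ] dp now [0.0007 0.0012 0.0058] dp after turn [0.0007 0.0012 0.0058] F [ 0.   0.1 -2.5] w 30.3
```

```bash
python3 -m handwheel '{"rotation":[[0,0,0],[0,0,0],[0,0,0],[0,0,0],[0,0,0],[0,0,0]],"dp":[[0.0007,0.0012,0],[0,0,0],[0,0,0.003],[0,0,0],[0,0,0],[0,0,0]],"hand":[-1,-1,-1,-1,-1,-1]}';python3 -c "
from h import *
go(534.2,-29.5,90,88)"
```

```text
time: 15.32
tcp_pos: [533.5, -29.4, 92.1]
orientation: [-0.0, 0.017, 1.0, 0.0]
contact_force: [-0.4, -0.1, -2.9]
grip_width: 30.5
grip_force: 60.7
tcp [533.5 -29.4  92.1] t 15.32 rotvec [ 0.01 -0.01 -0.  ] dp now [-0.0007 -0.      0.0021] dp after turn [-0.0007 -0.      0.0021] F [-0.4 -0.1 -2.9] w 30.5
```

```bash
python3 -m handwheel '{"rotation":[[0,0,0],[0,0,0],[0,0,0],[0,0,0],[0,0,0],[0,0,0]],"dp":[[-0.0005,0,0.002],[0,0,0.002],[0,0,0.002],[0,0,0.002],[0,0,0],[0,0,0]],"hand":[-1,-1,-1,-1,-1,-1]}';python3 -c "
from h import *
go(534.2,-29.5,58,88)"
```

```text
time: 15.82
tcp_pos: [533.9, -29.4, 83.9]
orientation: [-0.0, 0.017, 1.0, 0.0]
contact_force: [-0.3, 0.4, -3.3]
grip_width: 31.0
grip_force: 60.7
tcp [533.9 -29.4  83.9] t 15.82 rotvec [ 0.01 -0.03  0.  ] dp now [-0.0003 -0.0001  0.0259] dp after turn [-0.0003 -0.0001  0.0259] F [-0.3  0.4 -3.3] w 31.0
```

```bash
python3 -m handwheel '{"rotation":[[0,0,0],[0,0,0],[0,0,0],[0,0,0],[0,0,0]],"dp":[[0,0,0.003],[0,0,0.003],[0,0,0.003],[0,0,0],[0,0,0]],"hand":[-1,-1,-1,-1,-1]}';python3 -c "
from h import *
go(534.2,-29.5,58,88)"
```

```text
time: 16.23
tcp_pos: [533.7, -29.4, 74.8]
orientation: [-0.0, 0.017, 1.0, 0.0]
contact_force: [-0.2, 0.5, -4.5]
grip_width: 30.5
grip_force: 60.7
tcp [533.7 -29.4  74.8] t 16.23 rotvec [ 0.01 -0.05 -0.  ] dp now [-0.0005 -0.      0.0168] dp after turn [-0.0005 -0.      0.0168] F [-0.2  0.5 -4.5] w 30.5
```

```bash
python3 -m handwheel '{"rotation":[[0,0,0],[0,0,0],[0,0,0],[0,0,0],[0,0,0],[0,0,0],[0,0,0]],"dp":[[0,0,0.003],[0,0,0.003],[0,0,0.003],[0,0,0.003],[0,0,0.002],[0,0,0],[0,0,0]],"hand":[-1,-1,-1,-1,-1,-1,-1]}';python3 -c "
from h import *
go(534.2,-29.5,58,88)"
```

```text
time: 16.82
tcp_pos: [533.8, -29.4, 60.9]
orientation: [-0.0, 0.017, 1.0, 0.0]
contact_force: [0.8, 0.4, -3.0]
grip_width: 30.5
grip_force: 60.7
tcp [533.8 -29.4  60.9] t 16.82 rotvec [ 0.01 -0.03 -0.  ] dp now [-0.0004 -0.      0.0029] dp after turn [-0.0004 -0.      0.0029] F [ 0.8  0.4 -3. ] w 30.5
```

```bash
python3 -m handwheel '{"rotation":[[0,0,0],[0,0,0],[0,0,0],[0,0,0],[0,0,0]],"dp":[[0,0,0.001],[0,0,0.001],[0,0,0.0008],[0,0,0],[0,0,0]],"hand":[-1,-1,-1,-1,-1]}'
```

```text
time: 17.23
tcp_pos: [534.1, -29.4, 58.4]
orientation: [0.0, 0.017, 1.0, 0.0]
contact_force: [0.8, 0.3, -2.8]
grip_width: 30.8
grip_force: 60.7
```

Almost down. I press gently until it touches, let go and retreat.

```bash
python3 -m handwheel '{"rotation":[[0,0,0],[0,0,0],[0,0,0],[0,0,0]],"dp":[[0,0,0.0006],[0,0,0.0005],[0,0,0],[0,0,0]],"hand":[-1,-1,-1,-1]}'
python3 -m handwheel '{"rotation":[[0,0,0],[0,0,0],[0,0,0],[0,0,0],[0,0,0],[0,0,0],[0,0,0],[0,0,0],[0,0,0],[0,0,0],[0,0,0],[0,0,0]],"dp":[[0,0,0],[0,0,0],[0,0,0],[0,0,0],[0,0,-0.02],[0,0,-0.03],[0,0,-0.03],[0,0,-0.03],[0,0,-0.03],[0,0,0],[0,0,0],[0,0,0]],"hand":[0.5,0.5,0.5,0.8,1,1,1,1,1,1,1,1]}'; python3 - <<'E'
from h import *
def box(n,W,x,y,r,a,b):
    W=W.copy();W[~((abs(W[...,0]-x)<r)&(abs(W[...,1]-y)<r))]=np.nan
    print(n,*rect(W,(0,0,640,480),a,b))
    P=W[(W[...,2]>a)&(W[...,2]<b)];print(" max z",np.percentile(P[:,2],[50,99]).round(1))
for c in("wrist","top"):
    k=cams.calibration(c);p,d=cams.camera(c);cv2.imwrite(f"pics/end_{c}.png",p[...,::-1]);V=cloud(c,d,k)
    print(c);box("holder",V,534,-30,60,46,55);box("dome",V,534,-30,45,66,95)
    box("anvil",V,588,-188,60,63,90)
print(status.read_state()["time"])
E
```

```text
time: 17.57
tcp_pos: [534.2, -29.5, 58.1]
orientation: [0.0, 0.017, 1.0, -0.0]
contact_force: [-3.6, 0.4, 5.3]
grip_width: 30.5
grip_force: 61.7
time: 18.57
tcp_pos: [534.0, -29.5, 196.8]
orientation: [-0.0, 0.017, 1.0, 0.0]
contact_force: [0.5, -0.8, 0.1]
grip_width: 85.4
grip_force: 0.0
wrist
holder [533.2 -29.4] [80.2 80.2] 87.7 10087 50.1
 max z [50.1 51.9]
dome [533.2 -30.5] [32.  32.7] 88.3 2464 79.5
 max z [79.5 84.7]
anvil [ 586.9 -188.2] [30.7 90.2] 85.3 4741 73.4
 max z [73.4 75.3]
top
holder [0. 0.] [0. 0.] 0.0 0 nan
  return _methods._mean(a, axis=axis, dtype=dtype,
  ret = ret.dtype.type(ret / rcount)
Traceback (most recent call last):
IndexError: index -1 is out of bounds for axis 0 with size 0
```

View pics/end_wrist.png

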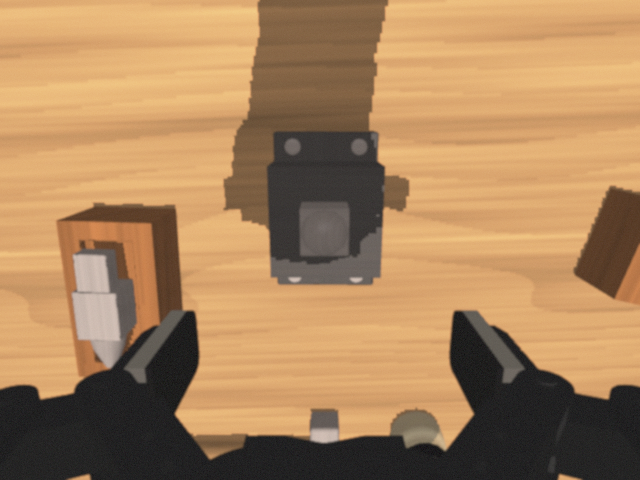

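The domed stake sits square in the holder at (324,229), and its top is at 84 mm (50 + 34), so the shoulder is flush. The anvil stake is seated in the long nest at (103,300).

```bash
python3 -c "
from rig import env
print(env.hand_in())"
```

```text
the job is handed in; nothing more can be done
None
```

The job is handed in, with no verdict shown: the domed stake measures flush and square in the holder, the anvil stake fully down in the long nest, and the robot kept clear of the bystanders, finishing at about 19 s.

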